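Set out two faceting laps on the drying stand

TASK

Set out the laps for the next stone: slide the copper lap and the green lap up out of the slotted rack by their edges, and stand the copper one on the upper step and the green one on the lower step of the drying stand, each resting on both pegs and leaning flat against its backrest, then let go. Leave the grey lap in its slot, let no lap touch the bench or another lap, and leave the other things where they are.

Things in the scene. Friction and masses are not known exactly. Their poses are not given: they have to be found in the camera images.
- copper_lap: Copper-coloured faceting lap: flat disc 150 mm across, 8 mm thick, about 0.33 kg, small dark hub, standing in any one of the rack's three slots. Origin at the disc's centre; x is the disc's axis (square to the faces); at the start z points up along the leaning slot, the way it slides out; y is level.
- green_lap: Green faceting lap: flat disc 150 mm across, 8 mm thick, about 0.33 kg, small dark hub, standing in any one of the rack's three slots. Origin at the disc's centre; x is the disc's axis (square to the faces); at the start z points up along the leaning slot, the way it slides out; y is level.
- grey_lap: Plain grey aluminium faceting lap: flat disc 150 mm across, 8 mm thick, about 0.33 kg, small dark hub, standing in any one of the rack's three slots. Origin at the disc's centre; x is the disc's axis (square to the faces); at the start z points up along the leaning slot, the way it slides out; y is level. It stays.
- rack: Fixed plywood rack 270 x 168 x 108 mm, origin under its centre, z up, turned about z. Three slots along its y, 75 mm apart in x, lean 30 degrees, tops towards its -x. Slots 11.5 mm wide, 147 long, +x wall 48 deep, -x wall 90; laps lie on the -x wall, centre 95 mm above the bench, and come free 90 mm up the lean. Between laps 57 mm clear, square to the faces.
- stand: Fixed drying stand, white base 270 x 150 x 12 mm, origin under its centre, z up, turned about z. Carries two seats whose tops lean towards its -x: lower_rest (near its -x side, seat centre 118 mm above the bench) and upper_rest (80 mm farther along +x, 170 mm above the bench). Rack and stand are left and right of the bench's middle, either way round.
- upper_rest: Upper, farther step of the stand, one lap's seat. Origin: where a seated lap's centre belongs. Axes: x square to its faces, z up the 25 degree lean, y level. Lap bears on 12 mm pegs (along x) at y = +-45, z = -67 mm, and on backrest uprights, face at x = -4 mm, up to z = 15 mm. Lips on the peg ends: inner face x = 14 mm, up to z = -55 mm.
- lower_rest: Lower, nearer step of the stand, one lap's seat. Origin: where a seated lap's centre belongs. Axes: x square to its faces, z up the 25 degree lean, y level. Lap bears on 12 mm pegs (along x) at y = +-45, z = -67 mm, and on backrest uprights, face at x = -4 mm, up to z = 15 mm. Lips on the peg ends: inner face x = 14 mm, up to z = -55 mm.
- black_gear: Loose black index gear lying flat, 75 mm across, 12 mm high, origin under its centre. Leave alone.
- orange_gear: Loose orange index gear lying flat, 75 mm across, 12 mm high, origin under its centre. Leave alone.
- steel_gear: Loose steel index gear lying flat, 75 mm across, 12 mm high, origin under its centre. Leave alone.
- dop_block: Loose dark wooden block 110 x 45 x 40 mm (x, y, z) with four upright brass dop rods with steel heads, 110 mm high in all, standing between rack and stand; origin under its centre. Leave alone.
- oil_jar: Loose amber jar, 60 mm across, 85 mm high, origin under its centre. Leave alone.
- brush: Loose brush 170 mm long lying along its x axis, under 30 mm high. Leave alone.
- table: Grey work bench, top at z = 0. Fixed on it: right (y below -0.48) a white faceting machine with mast and clear tank up to 0.46 m high; drawers and a tray along the far edge (x above 0.81, up to 0.16 m high); a scale, bottles and a bin on the left (y above 0.54, up to 0.2 m high).
Things that resemble listed ones, but are neither listed nor needed, are in the scene too. Of the things shaped like the copper_lap, the copper one is meant.

How it is judged (in metres and radians):
At the end, for the whole second after the job is handed in: Copper lap centred on the upper rest's origin, green lap on the lower rest's, within 6 mm along the rest's x and z and 8 mm along y; each lap's axis within 0.10 rad of the rest's x axis; both at rest (under 0.02 m/s, 0.2 rad/s); the grey lap within 12 mm of where it stood (x of copper_lap in the frame of upper_rest between -0.006 and 0.006 m and y of copper_lap in the frame of upper_rest between -0.008 and 0.008 m and z of copper_lap in the frame of upper_rest between -0.006 and 0.006 m and angle between the x axis of copper_lap and the x axis of upper_rest, either way round below 0.1 rad and linear speed of each of copper_lap, green_lap below 0.02 m/s and angular speed of each of copper_lap, green_lap below 0.2 rad/s and x of green_lap in the frame of lower_rest between -0.006 and 0.006 m and y of green_lap in the frame of lower_rest between -0.008 and 0.008 m and z of green_lap in the frame of lower_rest between -0.006 and 0.006 m and angle between the x axis of green_lap and the x axis of lower_rest, either way round below 0.1 rad and distance of grey_lap from where it was at the start of the episode below 0.012 m); the robot touches nothing.
It fails at once if a lap touches the bench top (contact force between any of copper_lap, green_lap, grey_lap and table above 1 N).
It fails at once if one lap touches another (contact force between copper_lap and green_lap above 1 N or contact force between any of copper_lap, green_lap and grey_lap above 1 N).
It fails at once if the grey lap is pulled or knocked more than 30 mm from where it stood (distance of grey_lap from where it was at the start of the episode above 0.03 m).
It fails at once if a bystander (a gear, the dop block, the oil jar, the brush) is moved more than 25 mm (distance of any of black_gear, orange_gear, steel_gear, dop_block, oil_jar, brush from where it was at the start of the episode above 0.025 m).
It also fails if it takes over 64 s, if anything falls off the work surface, if the arm or the gripper's body presses on something with over 40 N, if the wrist force passes 120 N, or if a joint passes its speed limit or range.

ROBOT

A 6-joint arm with a two-finger parallel gripper is mounted at the origin on the work surface. World frame = base frame: x ahead of the robot, y to its left, z up, the work surface at z = 0. Lengths are in mm, angles in degrees, forces in N, time in s.
With the tool pointing down it reaches from about 275 to 825 mm from the base axis. Payload 5.2 kg.
Tool frame: the origin (TCP) lies between the finger pads; the fingertips stand r.tip_extent ahead of it and the grasp point (between the pads) lies 3 mm ahead of it (r.tip_extent is the distance from the TCP to the fingertips, in mm); z points along the fingers, y is the line along which they close (so a half turn about z gives the same grasp; the last joint's range is limited). The gripper opens to 93 mm and grips with 3 to 60 N. Pads are 15 mm wide; open, the fingers measure 128 mm over their backs; the gripper's body (75 mm by 188 mm) begins 65 mm behind the grasp point.
Start: joints at [58.167, 14.817, 87.949, -0, 77.235, -11.62], TCP at [190.018, 516.138, 240.653] pointing down, gripper open.
Joint ranges: [-179.93, 179.93], [-52.35, 119.4], [10.71, 147.94], [-69.91, 249.91], [12.55, 155.21], [-178.61, 178.61]. Speed limits (degrees/s): [147.25, 147.25, 180, 180, 180, 180].

INTERFACE

Orientations are given as [roll, pitch, yaw] about the fixed x, y, z axes, in that order (R = Rz(yaw) Ry(pitch) Rx(roll)).
In Python, from cell import r gives the robot as it stands.
- The arm moves only by the tool arm_command, never from a script. Its argument "moves" is one flat list of numbers, 7 for each row, row after row: the shift along the tool's x, y, z scaled (see below), then the turn, a rotation vector about the tool's x, y, z scaled (see below), then the gripper command: -1 is fully open, 1 is shut, values between are in proportion. A call has 1 to 20 rows; each row shifts and turns the commanded pose from where the row before left it, along the tool's axes as they then stand; what a row does not reach is not made up. The controller multiplies each number of a shift by 0.04 m and each number of a turn by 0.12 rad. A row lasts 1/12 s, in which the tool goes at most 41.7 mm and 7.16 degrees, less where a joint would pass 70% of its speed; a pose out of reach is approached as far as the arm can. A call with a number of a shift or a turn outside -1 to 1 is refused whole. A call with a gripper value outside its range is refused whole. The fingers move at their own pace and stop on an object; the grip force is fixed at half the most. Time passes only in rows, so rows that do not move let the fingers close. It gives the time, the measured TCP pose, the force, the opening and the grip force at its end, in the units of the state.
- r.sense(): the state, without advancing time (a new reading comes with each control period).
- r.capture(name): name is "side" or "top"; returns the picture (480x640x3 uint8, red, green, blue); there is no depth.
- r.camera_model(name): a dict with "fov_y" (degrees; the focal length in pixels is half the picture's height over the tangent of half this angle, whatever the lens; pixels are square), "cx", "cy" (the principal point, pixels), "k1" (the pictures are not rectified: a ray, as slopes to the right and down, at radius r is drawn at 1 + k1 r^2 times it, then the intrinsics apply), "xyz" and "attitude" of the camera in the world. Camera axes: x right, y down, z forward; pixel columns grow to the right and rows downward; lengths in mm; the calibration is good to about 2 mm. A picture is of the moment at which its call begins. camera_model takes no time and is no camera call.
- r.sign_off(): hands the job in; it is judged then, once.
The state is a dict: "t": time; "joint_pos": joint angles; "qvel": joint speeds; "effort": joint torques, N m; "ee_pos": TCP position; "tcp_rot": TCP orientation; "ft_force": force on the tool from outside, world axes, zero at the start; "moment": the same for the moment, N m; "width": opening from 0.0 (shut) to 1.0 (fully open); "grip_force": force on a finger pad.
Only numpy, scipy, OpenCV 4.12 (cv2) and the standard library are available. Lean on these libraries where they do the work, as an engineer would, in place of code of your own. Each camera call takes 0.05 s, during which the arm holds its last target. There are 200 camera calls.

## Working session

There is one attempt and no reset: what is moved stays moved. The work goes in short steps, Python scripts to look and compute and a tool call to move; the robot and the scene stay as the last step left them, time stands still between calls to the robot, and variables do not carry over. Pictures are saved under pics/ and viewed, at most 10 in all, crops included, and the job is handed in when it is done.

Besides the shell and the picture viewer there is one more tool, called after "Call:" as a command line: name --argument value ..., lists and objects as JSON in quotes. arm_command: Moves the arm, as the interface text tells. Shifts and turns lie within -1 to 1; 1 stands for 0.04 m of shift or 0.12 rad of turn. Its arguments: {"type":"object","properties":{"moves":{"type":"array"}},"required":["moves"]}

```bash
ls; mkdir -p pics; python3 - <<'E'
from cell import r
import cv2
for n in("side","top"):
    cv2.imwrite(f"pics/{n}0.png",r.capture(n)[:,:,::-1]); print(n,r.camera_model(n))
print(r.sense(), r.tip_extent)
E
```

```text
pics
side {'fov_y': 44.45626835995484, 'cx': 314.97401247832585, 'cy': 242.77697214165119, 'k1': -0.18069777734611822, 'xyz': array([  25.26279415, -867.02876846,  989.33584884]), 'attitude': array([-131.04693349,   -0.88267666,  -29.992216  ])}
top {'fov_y': 47.98050858764081, 'cx': 320.01269855258784, 'cy': 239.7993934474679, 'k1': -0.0561933796228174, 'xyz': array([ 410.89273552,   11.58600561, 1311.05784972]), 'attitude': array([-1.73300993e+02, -1.11058830e-01, -9.06864406e+01])}
{'t': 0.1, 'joint_pos': array([ 5.81646056e+01,  1.48553418e+01,  8.80032429e+01,  9.40699015e-04,
        7.72338946e+01, -1.16193206e+01]), 'qvel': array([ 0.05097079, -0.09211243, -0.11145006, -0.06789992,  0.14303545,
       -0.0534996 ]), 'effort': array([ 4.94978940e-04, -4.38214982e+01, -2.84643102e+01,  7.20823836e-02,
        3.61100491e-02, -5.47298373e-05]), 'ee_pos': array([189.79283615, 515.74824523, 239.90933501]), 'tcp_rot': array([-1.79909601e+02, -1.95243943e-02,  1.59783702e+02]), 'ft_force': array([-0.07670043, -0.29357854, -0.23149512]), 'moment': array([-0.01641548,  0.04888919, -0.05572021]), 'grip_force': 0.0, 'width': 0.9980960657037754} 22.0
```

View pics/top0.png

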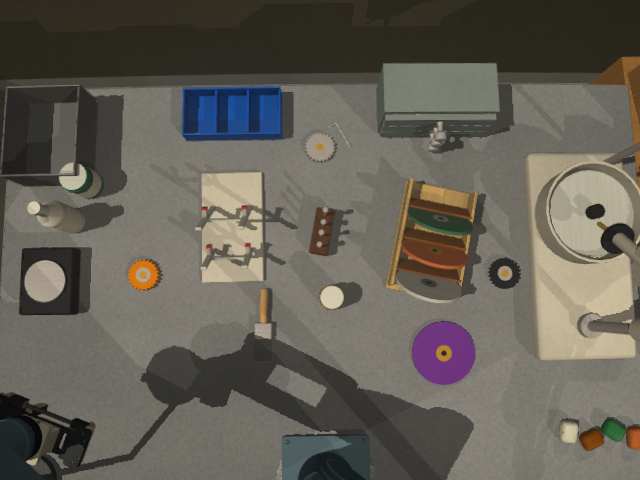

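View pics/side0.png

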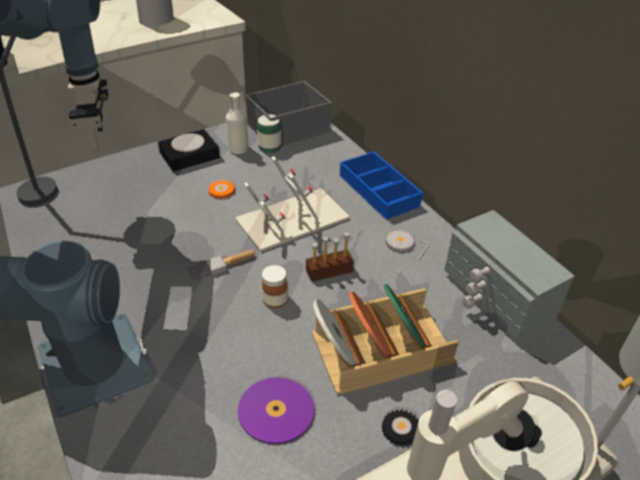

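Top view: the grey lap is at (430,283), copper at (435,250) and green at (440,220) in the rack. The stand is at (233,227) and the dop block at (322,230). The purple disc at (444,352) is a decoy. I'll enlarge the rack and stand.

```bash
python3 - <<'E'
import cv2,numpy as np
t=cv2.imread("pics/top0.png");s=cv2.imread("pics/side0.png")
f=lambda im,x,y,w,h,k:cv2.resize(im[y:y+h,x:x+w],None,fx=k,fy=k,interpolation=cv2.INTER_CUBIC)
a=np.hstack([f(t,180,160,100,130,4),f(t,385,170,100,130,4)])
cv2.imwrite("pics/c1.png",a)
cv2.imwrite("pics/c2.png",f(s,230,150,130,120,5))
E
```

```text
(no output)
```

View pics/c1.png

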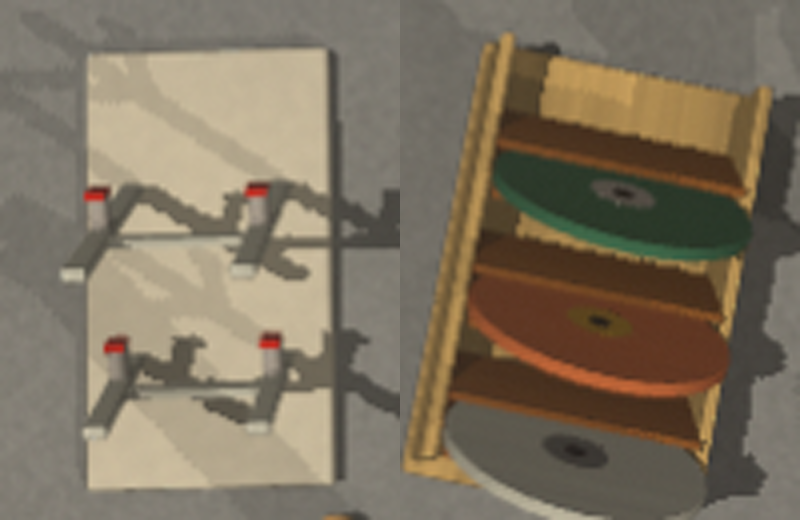

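View pics/c2.png

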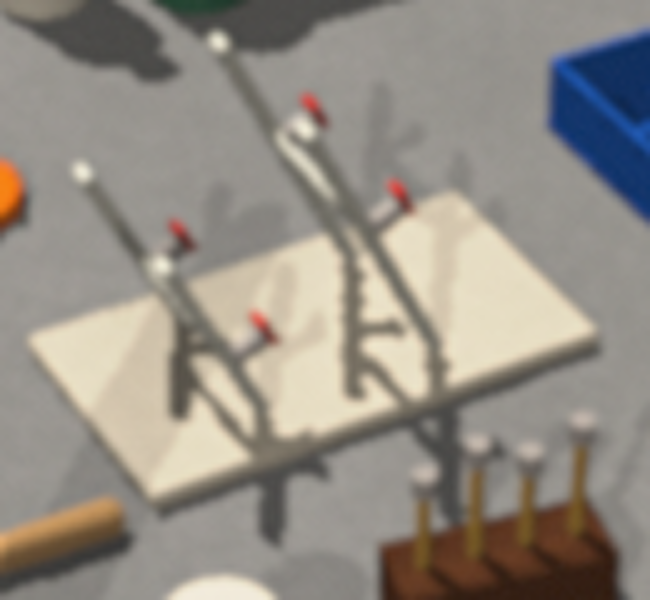

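```bash
cat > h.py <<'E'
import numpy as np,cv2
from scipy.spatial.transform import Rotation as R
from cell import r
def cam(n):
    m=r.camera_model(n); f=240/np.tan(np.radians(m['fov_y']/2))
    return m,np.array([[f,0,m['cx']],[0,f,m['cy']],[0,0,1]]),R.from_euler('xyz',m['attitude'],degrees=True)
def ray(n,p):
    m,K,A=cam(n); u=cv2.undistortPoints(np.array([[p]],float),K,np.array([m['k1'],0,0,0,0]))[0,0]
    d=A.apply([u[0],u[1],1]); return m['xyz'],d/np.linalg.norm(d)
def onz(n,p,z):
    o,d=ray(n,p); return o+d*(z-o[2])/d[2]
def tri(p,q):
    o,d=ray('top',p);a,b=ray('side',q)
    s=np.linalg.lstsq(np.c_[d,-b],a-o,rcond=None)[0]; P,Q=o+d*s[0],a+b*s[1]
    return (P+Q)/2,np.linalg.norm(P-Q)
def proj(n,P):
    m,K,A=cam(n); v=A.inv().apply(np.asarray(P,float)-m['xyz'])
    return cv2.projectPoints(v.reshape(-1,1,3),np.zeros(3),np.zeros(3),K,np.array([m['k1'],0,0,0,0]))[0].reshape(-1,2)
E
python3 - <<'E'
from h import *
np.set_printoptions(precision=1,suppress=True)
ang=lambda v:np.degrees(np.arctan2(v[1],v[0]))
T=lambda X,Y:(180+X/4-.4,160+Y/4-.4)
T2=lambda X,Y:(385+(X-400)/4-.4,170+Y/4-.4)
S=lambda X,Y:(230+X/5-.4,150+Y/5-.4)
c=[onz('top',T(*p),12) for p in((88,52),(327,47),(332,483),(89,488))]
d=[onz('side',S(*p),12) for p in((452,192),(598,332),(155,497),(30,340))]
for n,k in(('top',c),('side',[d[0],d[1],d[2],d[3]])):
    print(n,np.array(k)[:,:2].tolist(),np.mean(k,0)[:2],'len yaw',ang(k[0]-k[3]),ang(k[1]-k[2]),'wid',ang(k[0]-k[1])-90)
print('upright tops')
for a,b in(((73,274),(219,42)),((244,271),(300,128)) ,((94,434),(82,172)),((259,427),(161,265))):
    print(tri(T(*a),S(*b)))
hub={k:onz('top',T2(*p),97) for k,p in dict(green=(623,193),copper=(600,321),grey=(575,450)).items()}
for k in hub: print(k,hub[k])
print('rack yaw',ang(hub['green']-hub['grey']))
for n in('top0','side0'):
    im=cv2.imread(f'pics/{n}.png').astype(int); b,g,rr=im[...,0],im[...,1],im[...,2]
    m=((rr>120)&(g<60)&(b<60)).astype('uint8')
    k,l,st,ce=cv2.connectedComponentsWithStats(m)
    print(n,[(ce[i].round(1).tolist(),int(st[i,4])) for i in range(1,k) if st[i,4]>3])
E
```

```text
top [[733.9379619207793, 297.6222854000589], [735.0418376724435, 149.82663246528972], [466.83155483966084, 146.53815479252637], [465.36529558200067, 293.17966360284913]] [600.3 221.8] len yaw 0.9476774750941239 0.7024579712585057 wid 0.42793035096686083
side [[730.5692295634559, 296.25757525159133], [734.4130792127189, 147.91517654018526], [468.53032965458584, 143.10014753143662], [465.3255930799456, 288.856831704295]] [599.7 219. ] len yaw 1.5982339513371133 1.037489975440243 wid 1.4843166382757431
upright tops
(array([572.3, 266.9, 178.8]), np.float64(0.7836566964354345))
(array([571.5, 175.9, 181.2]), np.float64(1.3608691692320696))
(array([491.3, 265.3, 127.1]), np.float64(2.3191007264311305))
(array([493. , 174.7, 127.5]), np.float64(0.1375080018381787))
green [ 600.7 -268.1   97. ]
copper [ 527.4 -252.1   97. ]
grey [ 454.6 -235.4   97. ]
rack yaw -12.617228277054602
top0 [([243.8, 207.4], 9), ([203.0, 208.5], 10), ([247.5, 245.5], 8), ([208.2, 246.6], 9)]
side0 []
```

The upper uprights triangulate to (572,221,180) and the lower ones to (492,220,127), which puts the upper rest at about (585.5,221.3,170) and the lower at (505.5,220,118), yaw 1°. The lap hubs are spaced 75 mm apart, with the rack at yaw -12.6°. The copper-coloured disc with the gold hub is the middle one at (435,250), and the green one is at (440,218). Next I'll write the planner.

```bash
cat >> h.py <<'E'
def frame(c,yaw,lean):   # seat/lap frame: columns x,y,z
    return np.array(c,float),(R.from_euler('z',yaw,degrees=True)*R.from_euler('y',-lean,degrees=True)).as_matrix()
RACK={'copper':frame((524,-251.3,95),-12.6,30),'green':frame((597.3,-267.3,95),-12.6,30)}
REST={'upper':frame((585.5,221.3,170),1,25),'lower':frame((505.5,220,118),1,25)}
G=66.
def tool(fr,dx=0,dy=0,dz=0,g=None):  # tcp pose holding lap at frame offset
    c,M=fr; return c+M@np.array([dx,dy,dz+(G if g is None else g)]),np.c_[M[:,1],M[:,0],-M[:,2]]
def plan(P,Rt=None):
    s=r.sense(); C=R.from_euler('xyz',s['tcp_rot'],degrees=True)
    d=np.asarray(P)-s['ee_pos']; np.set_printoptions(precision=3,suppress=True)
    print('t',s['t'],'at',s['ee_pos'],'q',s['joint_pos'].round(0),'w',s['width'])
    print('shift now-axes units',C.inv().apply(d)/40,'rows>=',np.linalg.norm(d)/40)
    if Rt is not None:
        T=R.from_matrix(Rt); rv=(C.inv()*T).as_rotvec()
        print('turn units',rv/.12,'rows>=',np.linalg.norm(rv)/.12,'shift after-turn axes units',T.inv().apply(d)/40)
E
python3 - <<'E'
from h import *
plan((450,200,320)); 
P,M=tool(RACK['copper'],dz=110); print(P); plan(P,M)
C=R.from_euler('xyz',r.sense()['tcp_rot'],degrees=True); print(C.inv().apply(P-np.array([450,200,320]))/40)
print(R.from_matrix(M).as_euler('xyz',degrees=True))
E
```

```text
t 0.1 at [189.793 515.748 239.909] q [ 58.  15.  88.   0.  77. -12.] w 0.9980960657037754
shift now-axes units [-8.832 -5.163 -1.997] rows>= 10.422908576279532
[ 438.119 -232.103  247.42 ]
t 0.1 at [189.793 515.748 239.909] q [ 58.  15.  88.   0.  77. -12.] w 0.9980960657037754
shift now-axes units [-12.286 -15.399  -0.168] rows>= 19.70096028172154
turn units [-3.591 -3.125 11.69 ] rows>= 12.621884757632632 shift after-turn axes units [-16.892   8.873   4.906]
[ -3.455 -10.237   1.829]
[150.    0.   77.4]
```

Call:
arm_command --moves '[-0.63,-0.37,-0.14,0,0,0,0.14,-0.63,-0.37,-0.14,0,0,0,0.14,-0.63,-0.37,-0.14,0,0,0,0.14,-0.63,-0.37,-0.14,0,0,0,0.14,-0.63,-0.37,-0.14,0,0,0,0.14,-0.63,-0.37,-0.14,0,0,0,0.14,-0.63,-0.37,-0.14,0,0,0,0.14,-0.63,-0.37,-0.14,0,0,0,0.14,-0.63,-0.37,-0.14,0,0,0,0.14,-0.63,-0.37,-0.14,0,0,0,0.14,-0.63,-0.37,-0.14,0,0,0,0.14,-0.63,-0.37,-0.14,0,0,0,0.14,-0.63,-0.37,-0.14,0,0,0,0.14,-0.63,-0.37,-0.14,0,0,0,0.14]'

```text
t: 1.27
ee_pos: [449.9, 198.5, 319.0]
tcp_rot: [-180.0, -0.0, 159.8]
ft_force: [-0.4, 1.0, 0.0]
width: 0.427
grip_force: 0.0
```

Call:
arm_command --moves '[-0.25,-0.73,0,0,0,0,0.14,-0.25,-0.73,0,0,0,0,0.14,-0.25,-0.73,0,0,0,0,0.14,-0.25,-0.73,0,0,0,0,0.14,-0.25,-0.73,0,0,0,0,0.14,-0.25,-0.73,0,0,0,0,0.14,-0.25,-0.73,0,0,0,0,0.14,-0.25,-0.73,0,0,0,0,0.14,-0.25,-0.73,0,0,0,0,0.14,-0.25,-0.73,0,0,0,0,0.14,-0.25,-0.73,0,0,0,0,0.14,-0.25,-0.73,0,0,0,0,0.14,-0.25,-0.73,0,0,0,0,0.14,-0.25,-0.73,0,0,0,0,0.14]'

```text
t: 2.43
ee_pos: [439.1, -233.6, 318.7]
tcp_rot: [180.0, -0.0, 159.8]
ft_force: [0.7, 0.7, -0.4]
width: 0.43
grip_force: 0.0
```

Call:
arm_command --moves '[0,0,0,-0.23,-0.2,0.75,0.14,0,0,0,-0.23,-0.2,0.75,0.14,0,0,0,-0.23,-0.2,0.75,0.14,0,0,0,-0.23,-0.2,0.75,0.14,0,0,0,-0.23,-0.2,0.75,0.14,0,0,0,-0.23,-0.2,0.75,0.14,0,0,0,-0.23,-0.2,0.75,0.14,0,0,0,-0.23,-0.2,0.75,0.14,0,0,0,-0.23,-0.2,0.75,0.14,0,0,0,-0.23,-0.2,0.75,0.14,0,0,0,-0.23,-0.2,0.75,0.14,0,0,0,-0.23,-0.2,0.75,0.14,0,0,0,-0.23,-0.2,0.75,0.14,0,0,0,-0.23,-0.2,0.75,0.14,0,0,0,-0.23,-0.2,0.75,0.14,0,0,0,-0.23,-0.2,0.75,0.14,0,0,0,0,0,0,0.14]'

```text
t: 3.85
ee_pos: [438.8, -231.0, 318.2]
tcp_rot: [149.4, -0.8, 75.1]
ft_force: [-0.2, 0.6, -0.7]
width: 0.432
grip_force: 0.0
```

```bash
python3 - <<'E'
from h import *
P,M=tool(RACK['copper'],dz=50); plan(P,M)
E
```

```text
t 3.85 at [ 438.796 -230.959  318.168] q [-55. -11. 111.  23.  59. -48.] w 0.4319632430561179
shift now-axes units [-0.044 -0.924  3.017] rows>= 3.1557995272616335
turn units [ 0.088  0.068 -0.344] rows>= 0.3614352685294934 shift after-turn axes units [-0.032 -0.893  3.027]
```

Call:
arm_command --moves '[0,0,0,0.09,0.07,-0.34,0.14,0,-0.22,0.5,0,0,0,0.14,0,-0.22,0.5,0,0,0,0.14,0,-0.22,0.5,0,0,0,0.14,0,-0.22,0.5,0,0,0,0.14,0,0,0.5,0,0,0,0.14,0,0,0.5,0,0,0,0.14,0,0,0,0,0,0,0.14]'

```text
t: 4.52
ee_pos: [468.1, -237.7, 194.1]
tcp_rot: [150.3, -0.1, 77.7]
ft_force: [-0.0, 0.6, -0.9]
width: 0.431
grip_force: 0.0
```

```bash
python3 - <<'E'
from h import *
P,M=tool(RACK['copper'],dz=0); plan(P,M)
f=lambda im,x,y,w,h,k:cv2.resize(im[y:y+h,x:x+w],None,fx=k,fy=k,interpolation=cv2.INTER_CUBIC)
a=np.hstack([f(r.capture('top'),370,140,130,180,3),f(r.capture('side'),300,230,130,180,3)])
cv2.imwrite('pics/g1.png',a[:,:,::-1])
E
```

```text
t 4.5167 at [ 468.116 -237.682  194.069] q [-52.   0. 119.  29.  40. -58.] w 0.43142993485259024
shift now-axes units [-0.032  0.013  1.214] rows>= 1.2140959866195602
turn units [-0.043 -0.033  0.035] rows>= 0.0647758847933651 shift after-turn axes units [-0.027  0.007  1.214]
```

View pics/g1.png

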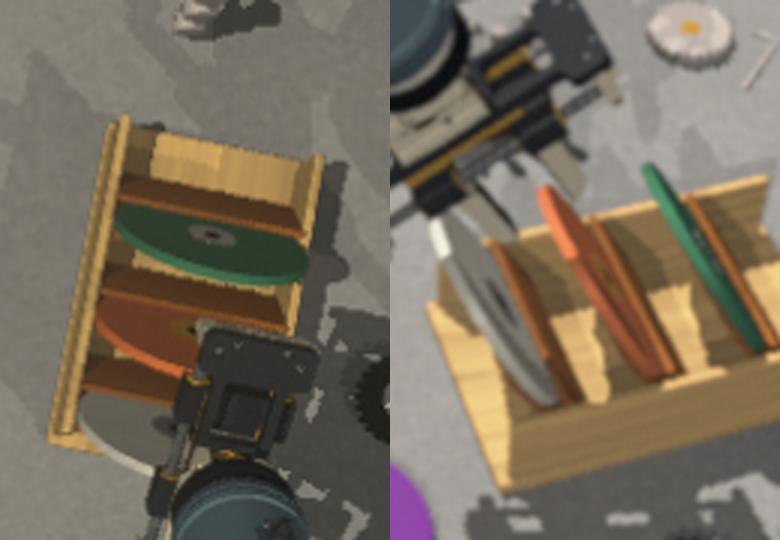

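The fingers straddle the copper rim (side crop at about (545,190)) and clear the grey and green laps. I'll go down and close.

Call:
arm_command --moves '[0,0,0.3,-0.04,-0.03,0.03,0.14,0,0,0.3,0,0,0,0.14,0,0,0.3,0,0,0,0.14,0,0,0.3,0,0,0,0.14,0,0,0,0,0,0,0.14]'

```text
t: 5.03
ee_pos: [492.2, -244.2, 156.0]
tcp_rot: [149.7, 0.2, 77.3]
ft_force: [-0.1, 0.6, 0.1]
width: 0.429
grip_force: 0.0
```

Call:
arm_command --moves '[0,0,0,0,0,0,0.5,0,0,0,0,0,0,0.7,0,0,0,0,0,0,1,0,0,0,0,0,0,1,0,0,0,0,0,0,1,0,0,0,0,0,0,1]'

```text
t: 5.53
ee_pos: [491.4, -243.8, 156.1]
tcp_rot: [149.8, 0.2, 77.3]
ft_force: [-9.7, 2.6, 7.5]
width: 0.082
grip_force: 30.0
```

Call:
arm_command --moves '[0,0.02,-0.1,0,0,0,1,0,0,-0.2,0,0,0,1,0,0,-0.3,0,0,0,1,0,0,-0.3,0,0,0,1,0,0,-0.3,0,0,0,1,0,0,-0.3,0,0,0,1,0,0,-0.3,0,0,0,1,0,0,-0.3,0,0,0,1,0,0,-0.3,0,0,0,1,0,0,-0.3,0,0,0,1,0,0,-0.3,0,0,0,1,0,0,-0.3,0,0,0,1,0,0,-0.3,0,0,0,1,0,0,-0.3,0,0,0,1,0,0,0,0,0,0,1]'

```text
t: 6.78
ee_pos: [415.5, -226.8, 293.2]
tcp_rot: [149.6, 0.3, 77.2]
ft_force: [-0.4, -0.2, -3.1]
width: 0.086
grip_force: 30.0
```

```bash
python3 - <<'E'
from h import *
s=r.sense();print(s['ft_force'],s['moment'],s['grip_force'])
P,M=tool(RACK['copper'],dz=149); plan(P,M)
# check where copper lap appears vs. predicted
P,M=s['ee_pos'],R.from_euler('xyz',s['tcp_rot'],degrees=True).as_matrix()
c=P+M[:,2]*G
print('lap centre by tool',c)
for n in('top','side'):
    im=r.capture(n); hsv=cv2.cvtColor(im,cv2.COLOR_RGB2HSV)
    th=np.linspace(0,2*np.pi,12,endpoint=False)
    ring=[c+75*(np.cos(a)*M[:,0]+np.sin(a)*M[:,2])+4*M[:,1] for a in th]
    o=im[:,:,::-1].copy()
    for p in proj(n,ring): cv2.circle(o,tuple(np.round(p*1).astype(int)),1,(255,0,255),-1)
    q=proj(n,[c])[0].astype(int); x,y=max(q[0]-65,0),max(q[1]-80,0)
    cr=cv2.resize(o[y:y+160,x:x+130],(390,480),interpolation=cv2.INTER_CUBIC)
    A=cr if n=='top' else np.hstack([A,cr])
cv2.imwrite('pics/g2.png',A)
E
```

```text
[-0.397021   -0.15094939 -3.14826354] [ 0.05997741  0.66737751 -0.02436572] 29.978029131889343
t 6.7833 at [ 415.46 -226.77  293.2 ] q [-58. -12. 115.  25.  57. -56.] w 0.08563760911117073
shift now-axes units [-0.005 -0.07   0.307] rows>= 0.3146778847462187
turn units [0.055 0.05  0.002] rows>= 0.07405391430124636 shift after-turn axes units [-0.007 -0.068  0.307]
lap centre by tool [ 447.946 -234.435  236.262]
```

View pics/g2.png

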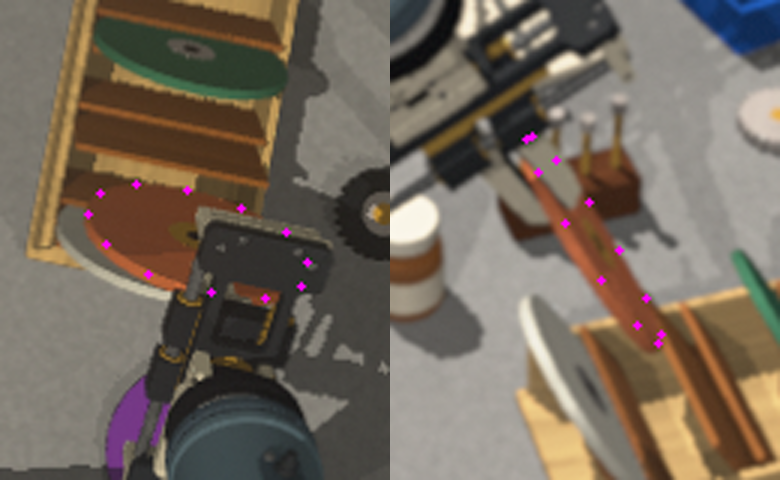

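The copper lap is held and clear of the rack, with the predicted rim dots within about 2 mm of the disc. The grey lap hasn't moved. Now I'll work out the transfer.

```bash
python3 - <<'E'
from h import *
P,M=tool(REST['upper'],dx=5,dz=110); plan(P,M); print(P)
P0=r.sense()['ee_pos']; print('lift 45 in now axes', R.from_euler('xyz',r.sense()['tcp_rot'],degrees=True).inv().apply([0,0,45])/40)
print('then after-turn', M.T@(P-P0-[0,0,45])/40)
E
```

```text
t 6.8833 at [ 415.641 -226.57   291.309] q [-58. -12. 115.  25.  57. -56.] w 0.0867343203413869
shift now-axes units [11.439  0.504 -0.92 ] rows>= 11.487123956355553
turn units [ 0.762  0.956 -1.761] rows>= 2.143408042406223 shift after-turn axes units [11.121  2.868  0.226]
[515.661 220.081 331.623]
lift 45 in now axes [-0.004  0.567 -0.971]
then after-turn [11.121  2.393  1.245]
```

Call:
arm_command --moves '[0,0.19,-0.32,0,0,0,1,0,0.19,-0.32,0,0,0,1,0,0.19,-0.32,0,0,0,1,0,0,0,0.19,0.24,-0.44,1,0,0,0,0.19,0.24,-0.44,1,0,0,0,0.19,0.24,-0.44,1,0,0,0,0.19,0.24,-0.44,1,0,0,0,0,0,0,1]'

```text
t: 7.55
ee_pos: [416.7, -227.2, 334.8]
tcp_rot: [155.1, -0.2, 91.1]
ft_force: [0.4, -1.3, -4.5]
width: 0.084
grip_force: 30.0
```

Call:
arm_command --moves '[0.3,0.06,0.03,0,0,0,1,0.5,0.1,0.05,0,0,0,1,0.6,0.13,0.07,0,0,0,1,0.6,0.13,0.07,0,0,0,1,0.6,0.13,0.07,0,0,0,1,0.6,0.13,0.07,0,0,0,1,0.6,0.13,0.07,0,0,0,1,0.6,0.13,0.07,0,0,0,1,0.6,0.13,0.07,0,0,0,1,0.6,0.13,0.07,0,0,0,1,0.6,0.13,0.07,0,0,0,1,0.6,0.13,0.07,0,0,0,1,0.6,0.13,0.07,0,0,0,1,0.6,0.13,0.07,0,0,0,1,0.6,0.13,0.07,0,0,0,1,0.6,0.13,0.07,0,0,0,1,0.6,0.13,0.07,0,0,0,1,0.6,0.13,0.07,0,0,0,1,0.5,0.1,0.05,0,0,0,1,0.2,0.05,0.03,0,0,0,1]'

```text
t: 9.22
ee_pos: [516.0, 222.4, 329.0]
tcp_rot: [155.1, -0.2, 91.1]
ft_force: [-0.9, 0.2, -3.3]
width: 0.082
grip_force: 30.0
```

```bash
python3 - <<'E'
from h import *
P,M=tool(REST['upper'],dx=5,dz=60); plan(P,M)
E
```

```text
t 9.2167 at [515.987 222.365 329.03 ] q [16.  0. 97. -7. 59. 17.] w 0.08203133531920886
shift now-axes units [-0.062  0.021  1.187] rows>= 1.1888952562913084
turn units [-0.011 -0.034  0.002] rows>= 0.035616232408519626 shift after-turn axes units [-0.057  0.019  1.187]
```

Call:
arm_command --moves '[-0.03,0.03,0.2,0,-0.03,0,1,-0.03,0.02,0.25,0,0,0,1,0,0,0.25,0,0,0,1,0,0,0.25,0,0,0,1,0,0,0.25,0,0,0,1,0,0,0,0,0,0,1]'

```text
t: 9.72
ee_pos: [538.3, 215.9, 284.5]
tcp_rot: [155.2, 0.2, 90.8]
ft_force: [-0.4, -0.9, -4.8]
width: 0.081
grip_force: 30.0
```

```bash
python3 - <<'E'
from h import *
s=r.sense();print(s['ft_force'])
plan(*tool(REST['upper'],dx=5,dz=10))
P,M=s['ee_pos'],R.from_euler('xyz',s['tcp_rot'],degrees=True).as_matrix()
c=P+M[:,2]*G; c0,F=REST['upper']; print('lap in rest',F.T@(c-c0))
for n in('top','side'):
    im=r.capture(n); k=4
    q=proj(n,[c0+[0,0,0]])[0].astype(int); x,y=q[0]-48,q[1]-60
    o=cv2.resize(im[y:y+130,x:x+97,::-1],None,fx=k,fy=k,interpolation=cv2.INTER_CUBIC)
    th=np.linspace(0,2*np.pi,12,endpoint=False)
    ring=[c+75*(np.cos(a)*M[:,0]+np.sin(a)*M[:,2])+4*M[:,1] for a in th]
    pts=[c0+F@v for v in([14,45,-55],[14,-45,-55],[-4,45,15],[-4,-45,15])]
    for g,col in((ring,(255,0,255)),(pts,(255,255,0))):
        for p in proj(n,g): cv2.circle(o,tuple(np.round((p-[x,y]+.4)*k).astype(int)),3,col,-1)
    A=o if n=='top' else np.hstack([A,o])
cv2.imwrite('pics/g3.png',A)
E
```

```text
[-0.36495858 -0.89153791 -4.75272406]
t 9.7167 at [538.292 215.88  284.477] q [ 14.   4. 100.  -7.  53.  17.] w 0.08103138366299405
shift now-axes units [ 0.12  -0.008  1.193] rows>= 1.199057631501866
turn units [-0.035  0.033 -0.01 ] rows>= 0.049343580432703274 shift after-turn axes units [ 0.115 -0.013  1.193]
lap in rest [ 5.236 -4.855 57.74 ]
```

View pics/g3.png

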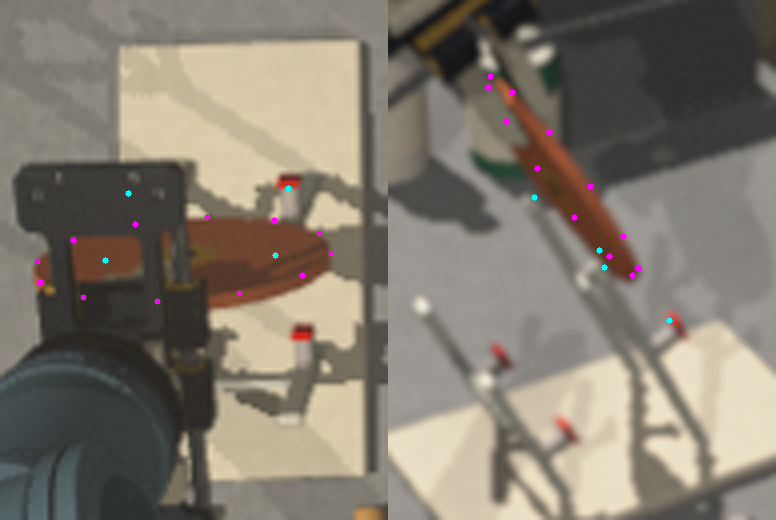

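The lips and uprights line up with the predicted dots. In the side view both the lap and the lip sit about 2 px right of prediction, so relative to each other they are consistent. I'll shift 5 mm sideways and lower.

Call:
arm_command --moves '[0.06,0,0.1,-0.03,0.03,0,1,0.06,0,0.2,0,0,0,1,0,0,0.2,0,0,0,1,0,0,0.2,0,0,0,1,0,0,0.2,0,0,0,1,0,0,0.2,0,0,0,1,0,0,0,0,0,0,1]'

```text
t: 10.4
ee_pos: [557.0, 222.1, 245.4]
tcp_rot: [155.0, -0.0, 91.0]
ft_force: [-0.2, 0.2, -3.7]
width: 0.08
grip_force: 30.0
```

```bash
cat >> h.py <<'E'
def rel(k):
    s=r.sense();M=R.from_euler('xyz',s['tcp_rot'],degrees=True).as_matrix();c0,F=REST[k]
    print('lap in rest',F.T@(s['ee_pos']+M[:,2]*G-c0),'force in rest',F.T@s['ft_force'])
E
python3 - <<'E'
from h import *
rel('upper'); plan(*tool(REST['upper'],dx=4,dz=2))
E
```

```text
lap in rest [ 6.0892153   1.37386974 14.39585325] force in rest [-1.72086353  0.21838591 -3.29165061]
t 10.4 at [556.994 222.138 245.423] q [ 14.   7. 101.  -8.  47.  17.] w 0.08049514185850182
shift now-axes units [-0.034 -0.052  0.31 ] rows>= 0.31590335528677255
turn units [ 0.004 -0.005  0.002] rows>= 0.006743077384620042 shift after-turn axes units [-0.033 -0.051  0.31 ]
```

Call:
arm_command --moves '[-0.02,-0.03,0.08,0,0,0,1,-0.01,-0.02,0.08,0,0,0,1,0,0,0.08,0,0,0,1,0,0,0,0,0,0,1]'

```text
t: 10.73
ee_pos: [559.5, 221.2, 237.9]
tcp_rot: [154.8, -0.1, 91.0]
ft_force: [-0.3, -0.4, -3.5]
width: 0.081
grip_force: 30.0
```

```bash
python3 - <<'E'
from h import *
rel('upper')
E
```

```text
lap in rest [5.35966359 0.42350353 6.48722498] force in rest [-1.79101774 -0.42137156 -3.0005744 ]
```

Call:
arm_command --moves '[0,0,0.06,0,0,0,1,0,0,0.05,0,0,0,1,0,0,0,0,0,0,1]'

```text
t: 10.98
ee_pos: [561.8, 221.0, 236.5]
tcp_rot: [154.6, -0.0, 91.0]
ft_force: [-8.2, -2.4, 8.2]
width: 0.083
grip_force: 30.0
```

```bash
python3 - <<'E'
from h import *
rel('upper')
E
```

```text
lap in rest [6.99639813 0.19174466 4.28553435] force in rest [-3.957671   -2.23456494 10.91352802]
```

Call:
arm_command --moves '[0,-0.02,-0.08,0,0,0,1,0,-0.06,0,0,0,0,1,0,-0.03,0,0,0,0,1,0,0,0,0,0,0,1]'

```text
t: 11.32
ee_pos: [555.6, 221.3, 234.9]
tcp_rot: [154.8, -0.1, 91.0]
ft_force: [-0.4, 1.0, -3.1]
width: 0.082
grip_force: 30.0
```

```bash
python3 - <<'E'
from h import *
rel('upper')
E
```

```text
lap in rest [0.58388384 0.59305572 5.48008542] force in rest [-1.68580753  1.00269228 -2.67873153]
```

Call:
arm_command --moves '[0,0,0.05,0,0,0,1,0,0,0.04,0,0,0,1,0,0,0,0,0,0,1]'

```text
t: 11.57
ee_pos: [557.9, 220.7, 234.4]
tcp_rot: [154.7, 0.0, 91.1]
ft_force: [-10.5, -5.3, 12.9]
width: 0.085
grip_force: 30.1
```

```bash
python3 - <<'E'
from h import *
rel('upper')
E
```

```text
lap in rest [ 2.62553608 -0.10351327  4.02892307] force in rest [-4.11614843 -5.06702132 16.19557222]
```

Call:
arm_command --moves '[0,-0.04,-0.03,0,0,0,1,0,-0.03,0,0,0,0,1,0,0,0,0,0,0,1]'

```text
t: 11.82
ee_pos: [555.6, 221.0, 233.6]
tcp_rot: [154.6, -0.1, 91.0]
ft_force: [-3.4, -3.5, 6.5]
width: 0.084
grip_force: 30.0
```

```bash
python3 - <<'E'
from h import *
rel('upper'); c0,F=REST['upper']; s=r.sense()
for n in('top','side'):
    im=r.capture(n); k=4
    q=proj(n,[c0])[0].astype(int); x,y=q[0]-48,q[1]-60
    o=cv2.resize(im[y:y+130,x:x+97,::-1],None,fx=k,fy=k,interpolation=cv2.INTER_CUBIC)
    A=o if n=='top' else np.hstack([A,o])
cv2.imwrite('pics/g4.png',A)
E
```

```text
lap in rest [0.27346284 0.27310288 4.24165494] force in rest [-0.44551661 -3.44112188  7.33872132]
```

View pics/g4.png

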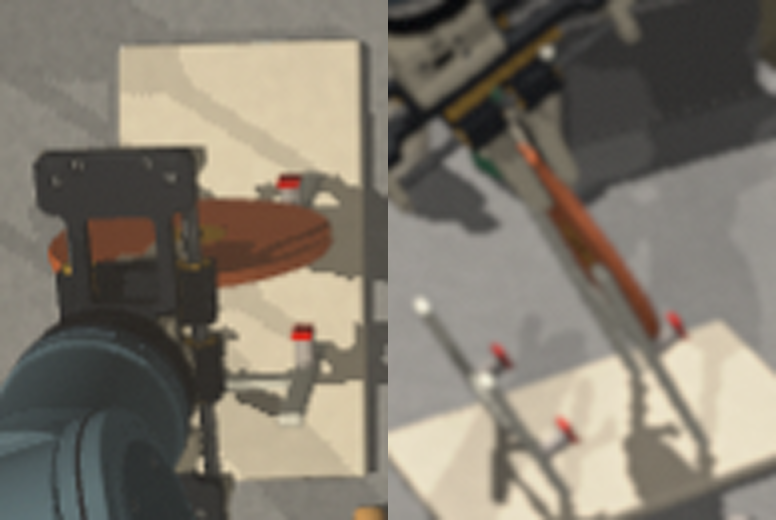

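The copper lap is on its pegs, between the uprights and the red lips (near lip at (677,325)). I'll release it and retreat along the lean.

Call:
arm_command --moves '[0,0,0,0,0,0,0.7,0,0,0,0,0,0,0.5,0,0,0,0,0,0,0.3,0,0,0,0,0,0,0.14,0,0,0,0,0,0,0.14,0,0,0,0,0,0,0.14,0,0,-0.2,0,0,0,0.14,0,0,-0.3,0,0,0,0.14,0,0,-0.5,0,0,0,0.14,0,0,-0.5,0,0,0,0.14,0,0,-0.5,0,0,0,0.14,0,0,-0.5,0,0,0,0.14,0,0,0,0,0,0,0.14]'

```text
t: 13.0
ee_pos: [512.5, 221.0, 327.8]
tcp_rot: [154.3, -0.2, 91.1]
ft_force: [0.4, -0.4, 0.5]
width: 0.429
grip_force: 0.0
```

```bash
python3 - <<'E'
from h import *
plan(*tool(RACK['green'],dz=110))
c0,F=REST['upper']
# copper hub/outline check from top: mask ellipse centre on plane of front face centre height
P,M=tool(RACK['green'],dz=110); s=r.sense()
print('lift60 now', R.from_euler('xyz',s['tcp_rot'],degrees=True).inv().apply([0,0,60])/40)
T=R.from_euler('xyz',s['tcp_rot'],degrees=True)
print('shift rest now axes after lift', T.inv().apply(P+[0,0,0]-s['ee_pos']-[0,0,60])/40, P)
for n in('top','side'): cv2.imwrite(f'pics/{n}1.png',r.capture(n)[:,:,::-1])
E
```

```text
t 13.0 at [512.531 221.009 327.826] q [16. -1. 98. -7. 57. 17.] w 0.42876581304262246
shift now-axes units [-11.732  -1.079   1.669] rows>= 11.898865502642828
turn units [-0.632 -0.953  1.748] rows>= 2.088878664721499 shift after-turn axes units [-11.451   1.187   3.006]
lift60 now [ 0.005  0.649 -1.352]
shift rest now axes after lift [-11.737  -1.728   3.021] [ 511.419 -248.103  247.42 ]
```

Call:
arm_command --moves '[-0.5,-0.01,-0.01,0,0,0,0.14,-0.62,-0.01,-0.01,0,0,0,0.14,-0.62,-0.01,-0.01,0,0,0,0.14,-0.62,-0.01,-0.01,0,0,0,0.14,-0.62,-0.01,-0.01,0,0,0,0.14,-0.62,-0.01,-0.01,0,0,0,0.14,-0.62,-0.01,-0.01,0,0,0,0.14,-0.62,-0.01,-0.01,0,0,0,0.14,-0.62,-0.01,-0.01,0,0,0,0.14,-0.62,-0.01,-0.01,0,0,0,0.14,-0.62,-0.01,-0.01,0,0,0,0.14,-0.62,-0.01,-0.01,0,0,0,0.14,-0.62,-0.01,-0.01,0,0,0,0.14,-0.62,-0.01,-0.01,0,0,0,0.14,-0.62,-0.01,-0.01,0,0,0,0.14,-0.62,-0.01,-0.01,0,0,0,0.14,-0.62,-0.01,-0.01,0,0,0,0.14,-0.62,-0.01,-0.01,0,0,0,0.14,-0.62,-0.01,-0.01,0,0,0,0.14]'

```text
t: 14.68
ee_pos: [509.9, -247.6, 323.7]
tcp_rot: [154.9, -0.2, 91.0]
ft_force: [-0.7, 0.1, 0.2]
width: 0.43
grip_force: 0.0
```

Call:
arm_command --moves '[0,0,0,-0.21,-0.32,0.58,0.14,0,0,0,-0.21,-0.32,0.58,0.14,0,0,0,-0.21,-0.32,0.58,0.14,0,0,0,0,0,0,0.14]'

```text
t: 15.02
ee_pos: [509.4, -245.2, 323.2]
tcp_rot: [150.5, 0.1, 77.2]
ft_force: [0.4, 1.9, 0.4]
width: 0.43
grip_force: 0.0
```

```bash
python3 - <<'E'
from h import *
plan(*tool(RACK['green'],dz=50))
f=lambda im,x,y,w,h,k:cv2.resize(im[y:y+h,x:x+w],None,fx=k,fy=k,interpolation=cv2.INTER_CUBIC)
cv2.imwrite('pics/g5.png',np.hstack([f(r.capture('top'),185,160,95,130,4),f(r.capture('side'),235,130,100,130,4)])[:,:,::-1])
E
```

```text
t 15.0167 at [ 509.39  -245.234  323.161] q [-47.  -2. 102.  19.  57. -42.] w 0.4299445732725298
shift now-axes units [-0.048 -0.86   3.181] rows>= 3.2954980870210036
turn units [-0.079  0.032 -0.013] rows>= 0.08636483859927144 shift after-turn axes units [-0.059 -0.89   3.172]
```

View pics/g5.png

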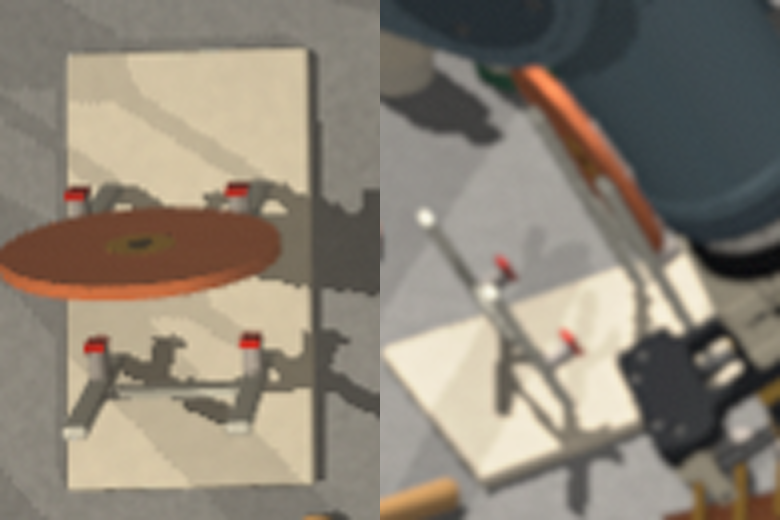

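The copper lap is seated, its hub at (140,244) in the crop, against the uprights and behind the lips. Now the green one.

Call:
arm_command --moves '[0,-0.22,0.4,-0.08,0.03,0,0.14,-0.03,-0.22,0.5,0,0,0,0.14,-0.03,-0.22,0.5,0,0,0,0.14,0,-0.22,0.5,0,0,0,0.14,0,0,0.5,0,0,0,0.14,0,0,0.5,0,0,0,0.14,0,0,0.2,0,0,0,0.14,0,0,0,0,0,0,0.14]'

```text
t: 15.78
ee_pos: [540.7, -255.3, 198.2]
tcp_rot: [150.1, -0.0, 77.6]
ft_force: [-0.7, -0.4, 0.3]
width: 0.43
grip_force: 0.0
```

```bash
python3 - <<'E'
from h import *
plan(*tool(RACK['green'],dz=0))
print(onz('top',(185+140/4-.4,160+244/4-.4),171.7), 'expect',REST['upper'][0]+REST['upper'][1]@[4,0,0])
E
```

```text
t 15.7833 at [ 540.662 -255.299  198.216] q [-45.   8. 111.  26.  39. -50.] w 0.4301534256236008
shift now-axes units [ 0.014 -0.035  1.308] rows>= 1.3089563228640453
turn units [-0.011 -0.016  0.022] rows>= 0.028839311647826316 shift after-turn axes units [ 0.016 -0.037  1.308]
[588.566 222.119 171.7  ] expect [589.125 221.363 171.69 ]
```

Copper's centre agrees with the rest to 1 mm.

Call:
arm_command --moves '[0.01,-0.04,0.3,0,0,0,0.14,0,0,0.3,0,0,0,0.14,0,0,0.3,0,0,0,0.14,0,0,0.3,0,0,0,0.14,0,0,0.1,0,0,0,0.14,0,0,0,0,0,0,0.14]'

```text
t: 16.28
ee_pos: [565.0, -260.3, 153.5]
tcp_rot: [150.0, 0.0, 77.5]
ft_force: [0.3, 0.4, 0.0]
width: 0.43
grip_force: 0.0
```

Call:
arm_command --moves '[0,0,0,0,0,0,0.5,0,0,0,0,0,0,0.7,0,0,0,0,0,0,1,0,0,0,0,0,0,1,0,0,0,0,0,0,1,0,0,0,0,0,0,1]'

```text
t: 16.78
ee_pos: [564.5, -260.5, 155.0]
tcp_rot: [149.9, 0.1, 77.5]
ft_force: [-5.7, 0.3, 3.6]
width: 0.084
grip_force: 30.0
```

Call:
arm_command --moves '[0,0,-0.1,0,0,0,1,0,0,-0.2,0,0,0,1,0,0,-0.3,0,0,0,1,0,0,-0.3,0,0,0,1,0,0,-0.3,0,0,0,1,0,0,-0.3,0,0,0,1,0,0,-0.3,0,0,0,1,0,0,-0.3,0,0,0,1,0,0,-0.3,0,0,0,1,0,0,-0.3,0,0,0,1,0,0,-0.3,0,0,0,1,0,0,-0.3,0,0,0,1,0,0,-0.3,0,0,0,1,0,0,-0.3,0,0,0,1,0,0,0,0,0,0,1]'

```text
t: 18.03
ee_pos: [487.9, -243.7, 292.9]
tcp_rot: [149.7, 0.3, 77.5]
ft_force: [0.3, -0.6, -2.3]
width: 0.081
grip_force: 30.0
```

```bash
python3 - <<'E'
from h import *
P,M=tool(REST['lower'],dx=5,dz=120); plan(P,M); print(P)
s=r.sense();P0=s['ee_pos']; print('lift 50 now', R.from_euler('xyz',s['tcp_rot'],degrees=True).inv().apply([0,0,50])/40)
print('then after-turn', M.T@(P-P0-[0,0,50])/40, 'keeping z',M.T@((P-P0)*[1,1,0])/40)
E
```

```text
t 18.0333 at [ 487.855 -243.669  292.945] q [-50.  -4. 108.  22.  53. -47.] w 0.0814901513437078
shift now-axes units [10.978 -3.382 -1.915] rows>= 11.645629543232433
turn units [ 0.767  0.949 -1.726] rows>= 2.1137244205928156 shift after-turn axes units [11.582 -1.14  -0.414]
[431.436 218.707 288.686]
lift 50 now [-0.006  0.631 -1.079]
then after-turn [11.582 -1.669  0.719] keeping z [11.582 -1.095 -0.511]
```

Call:
arm_command --moves '[0,0.21,-0.36,0,0,0,1,0,0.21,-0.36,0,0,0,1,0,0.21,-0.36,0,0,0,1,0,0,0,0.19,0.24,-0.43,1,0,0,0,0.19,0.24,-0.43,1,0,0,0,0.19,0.24,-0.43,1,0,0,0,0.19,0.24,-0.43,1,0,0,0,0,0,0,1]'

```text
t: 18.7
ee_pos: [488.6, -244.3, 339.8]
tcp_rot: [155.1, -0.3, 91.1]
ft_force: [0.1, -0.4, -3.3]
width: 0.082
grip_force: 30.0
```

Call:
arm_command --moves '[0.3,-0.06,-0.03,0,0,0,1,0.5,-0.06,-0.03,0,0,0,1,0.62,-0.06,-0.03,0,0,0,1,0.62,-0.06,-0.03,0,0,0,1,0.62,-0.06,-0.03,0,0,0,1,0.62,-0.06,-0.03,0,0,0,1,0.62,-0.06,-0.03,0,0,0,1,0.62,-0.06,-0.03,0,0,0,1,0.62,-0.06,-0.03,0,0,0,1,0.62,-0.06,-0.03,0,0,0,1,0.62,-0.06,-0.03,0,0,0,1,0.62,-0.06,-0.03,0,0,0,1,0.62,-0.06,-0.03,0,0,0,1,0.62,-0.06,-0.03,0,0,0,1,0.62,-0.06,-0.03,0,0,0,1,0.62,-0.06,-0.03,0,0,0,1,0.62,-0.06,-0.03,0,0,0,1,0.62,-0.06,-0.03,0,0,0,1,0.6,-0.02,0,0,0,0,1,0.3,0,0,0,0,0,1]'

```text
t: 20.37
ee_pos: [429.1, 223.2, 342.9]
tcp_rot: [155.1, -0.5, 91.1]
ft_force: [0.0, 0.3, -3.7]
width: 0.085
grip_force: 30.0
```

```bash
python3 - <<'E'
from h import *
rel('lower'); plan(*tool(REST['lower'],dx=5,dz=60))
E
```

```text
lap in rest [ 25.79107421   5.04893302 170.10182101] force in rest [-1.56740138  0.28450685 -3.38181472]
t 20.3667 at [429.091 223.196 342.909] q [ 19.  -9. 103.  -8.  62.  21.] w 0.08483558106870771
shift now-axes units [-0.136 -0.518  2.752] rows>= 2.8037549457953914
turn units [-0.009 -0.066 -0.018] rows>= 0.0687186929189234 shift after-turn axes units [-0.113 -0.522  2.752]
```

Call:
arm_command --moves '[-0.03,-0.17,0.2,0,-0.06,0,1,-0.03,-0.17,0.3,0,0,0,1,-0.03,-0.17,0.3,0,0,0,1,0,0,0.3,0,0,0,1,0,0,0.3,0,0,0,1,0,0,0.3,0,0,0,1,0,0,0.3,0,0,0,1,0,0,0.3,0,0,0,1,0,0,0.3,0,0,0,1,0,0,0.15,0,0,0,1,0,0,0,0,0,0,1]'

```text
t: 21.28
ee_pos: [457.6, 216.2, 232.8]
tcp_rot: [155.3, 0.1, 90.8]
ft_force: [0.7, 0.0, -3.7]
width: 0.081
grip_force: 30.0
```

```bash
python3 - <<'E'
from h import *
rel('lower'); plan(*tool(REST['lower'],dx=4,dz=12))
E
```

```text
lap in rest [ 4.75577066 -3.1551405  58.26863733] force in rest [-8.84900701e-01 -3.15547463e-03 -3.66293720e+00]
t 21.2833 at [457.633 216.244 232.766] q [ 17.  -1. 112. -10.  45.  22.] w 0.08061021733442815
shift now-axes units [ 0.077 -0.021  1.157] rows>= 1.1592958810475846
turn units [-0.039  0.03  -0.023] rows>= 0.054620058965408745 shift after-turn axes units [ 0.073 -0.027  1.157]
```

Call:
arm_command --moves '[0.04,-0.01,0.1,-0.04,0.03,-0.02,1,0.04,-0.01,0.2,0,0,0,1,0,-0.01,0.2,0,0,0,1,0,-0.01,0.2,0,0,0,1,0,0,0.2,0,0,0,1,0,0,0.2,0,0,0,1,0,0,0.05,0,0,0,1,0,0,0,0,0,0,1]'

```text
t: 21.95
ee_pos: [477.2, 220.4, 191.4]
tcp_rot: [154.9, -0.0, 91.0]
ft_force: [-0.3, -0.6, -4.2]
width: 0.081
grip_force: 30.0
```

```bash
python3 - <<'E'
from h import *
rel('lower')
E
```

```text
lap in rest [ 5.45487823  0.97220141 12.44126627] force in rest [-2.0597535  -0.5727547  -3.63903128]
```

Call:
arm_command --moves '[0,-0.04,0.05,0,0,0,1,0,-0.05,0.06,0,0,0,1,0,0,0.05,0,0,0,1,0,0,0.03,0,0,0,1,0,0,0,0,0,0,1]'

```text
t: 22.37
ee_pos: [477.3, 220.7, 184.0]
tcp_rot: [154.8, -0.0, 91.1]
ft_force: [0.3, -0.7, -3.0]
width: 0.084
grip_force: 30.0
```

```bash
python3 - <<'E'
from h import *
rel('lower')
E
```

```text
lap in rest [2.55315099 1.2549331  5.75741421] force in rest [-0.98394267 -0.73782557 -2.88678602]
```

Call:
arm_command --moves '[0,-0.03,0.04,0,0,0,1,0,-0.02,0.04,0,0,0,1,0,0,0,0,0,0,1]'

```text
t: 22.62
ee_pos: [477.5, 220.6, 182.2]
tcp_rot: [154.6, -0.0, 91.1]
ft_force: [-7.8, -4.0, 10.4]
width: 0.085
grip_force: 30.0
```

```bash
python3 - <<'E'
from h import *
rel('lower')
E
```

```text
lap in rest [2.20375879 1.17809422 3.96506611] force in rest [-2.72735453 -3.91366762 12.69283766]
```

Call:
arm_command --moves '[0,-0.03,-0.02,0,0,0,1,0,-0.02,0,0,0,0,1,0,0,0,0,0,0,1]'

```text
t: 22.87
ee_pos: [475.8, 220.8, 181.6]
tcp_rot: [154.6, -0.1, 91.1]
ft_force: [-1.1, -3.3, 4.7]
width: 0.084
grip_force: 30.0
```

```bash
python3 - <<'E'
from h import *
rel('lower')
E
```

```text
lap in rest [0.38544473 1.37913432 4.19364077] force in rest [ 0.9521977  -3.27931715  4.76247884]
```

Contact height and offsets match the copper seating, so I'll release.

Call:
arm_command --moves '[0,0,0,0,0,0,0.7,0,0,0,0,0,0,0.5,0,0,0,0,0,0,0.3,0,0,0,0,0,0,0.14,0,0,0,0,0,0,0.14,0,0,0,0,0,0,0.14,0,0,-0.2,0,0,0,0.14,0,0,-0.3,0,0,0,0.14,0,0,-0.5,0,0,0,0.14,0,0,-0.5,0,0,0,0.14,0,0,-0.5,0,0,0,0.14,0,0,-0.5,0,0,0,0.14,0,0,-0.5,0,0,0,0.14,0,0,-0.5,0,0,0,0.14,0,0,-0.5,0,0,0,0.14,0,0,0,0,0,0,0.14]'

```text
t: 24.2
ee_pos: [406.9, 220.0, 329.8]
tcp_rot: [154.4, -0.2, 91.1]
ft_force: [0.6, 0.9, 1.7]
width: 0.432
grip_force: 0.0
```

Call:
arm_command --moves '[-0.6,0,0,0,0,0,0.14,-0.6,0,0,0,0,0,0.14,-0.6,0,0,0,0,0,0.14,-0.6,0,0,0,0,0,0.14,-0.6,0,0,0,0,0,0.14,-0.6,0,0,0,0,0,0.14,-0.6,0,0,0,0,0,0.14,-0.6,0,0,0,0,0,0.14,-0.6,0,0,0,0,0,0.14,0,0,0,0,0,0,0.14]'

```text
t: 25.03
ee_pos: [410.8, -1.0, 324.3]
tcp_rot: [154.8, 0.0, 90.7]
ft_force: [0.2, -0.2, -0.4]
width: 0.43
grip_force: 0.0
```

```bash
python3 - <<'E'
from h import *
f=lambda im,x,y,w,h,k:cv2.resize(im[y:y+h,x:x+w],None,fx=k,fy=k,interpolation=cv2.INTER_CUBIC)
t=r.capture('top');s=r.capture('side')
cv2.imwrite('pics/g6.png',np.hstack([f(t,185,160,95,130,4),f(s,235,130,100,130,4)])[:,:,::-1])
print(r.sense()['ft_force'])
E
```

```text
[-0.2928716  -0.6041481  -0.34461828]
```

View pics/g6.png

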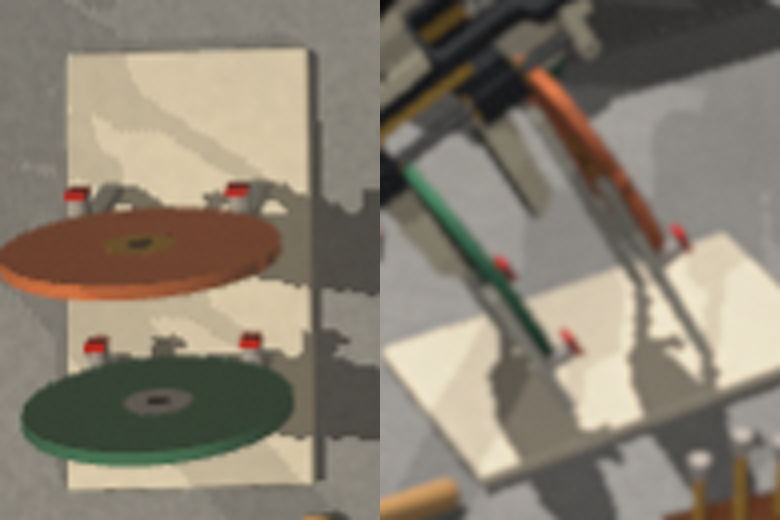

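Both laps are seated behind their lips, with hubs at (140,244) and (157,401) in the crop. The arm is clear, so I'll do a numeric check and hand in.

```bash
python3 - <<'E'
from h import *
c,F=REST['lower']; p=onz('top',(185+157/4-.4,160+401/4-.4),119.7); d=p-(c+F@[4,0,0]); print(d)
if np.linalg.norm(d)<4: print(r.sign_off())
E
```

```text
[-0.60563364  1.34653535  0.00952695]
the job is handed in; nothing more can be done
None
```

The job is handed in: the copper lap stands on the upper step and the green lap on the lower, each measured within about 1.5 mm of its seat, the grey lap was left in its slot, and the arm is clear after about 25 s of the 64 s allowed.

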